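Uncover the pan and hold up the fullest tin

ROBOT

A 7-joint arm with a two-finger parallel gripper is mounted at the origin on the work surface. World frame = base frame: x ahead of the robot, y to its left, z up, the work surface at z = 0. Lengths are in mm, angles in degrees, forces in N, time in s.
With the tool pointing down it reaches from about 400 to 875 mm from the base axis. Payload 6.5 kg.
Tool frame: the origin (TCP) lies at the very end of the fingers, on their centre line; the grasp point (between the pads) lies 19 mm behind it; x points along the fingers, y is the direction in which the jaws open and shut, and the axes are right-handed (so a half turn about x gives the same grasp; the last joint's range is limited). The gripper opens to 85 mm and grips with 20 to 120 N. Pads are 22 mm wide; open, the fingers measure 114 mm over their backs; the gripper's body (76 mm by 85 mm) begins 54 mm behind the grasp point. The pads swing forward as they close: fully open they stand 13 mm farther back than shut.
Start: joints at [61.009, 30.733, -0.252, 88.115, 0.149, 61.152, -4.079], TCP at [276.738, -588.138, 231.29] pointing down, gripper open.
Joint ranges: [-154.64, 154.64], [-21.42, 123.67], [-72.66, 72.17], [13.99, 137.28], [-74.86, 254.86], [10.95, 109.41], [-158.01, 158.01]. Speed limits (degrees/s): [136.94, 136.94, 180, 180, 180, 180, 180].

INTERFACE

Orientations are given as [roll, pitch, yaw] about the fixed x, y, z axes, in that order (R = Rz(yaw) Ry(pitch) Rx(roll)).
In Python, from rig import arm gives the robot as it stands.
- The arm moves only by the tool servo_tool, never from a script. Its arguments are lists of equal length, an entry for each row: "dp": the shift along the world's x, y, z each as a share of 5 cm, from -1 to 1, a list of three; "turn": the turn, a rotation vector about the world's x, y, z each as a share of 180 degrees, from -1 to 1, a list of three. In form: {"dp": [[dx, dy, dz], ...], "turn": [[rx, ry, rz], ...]}. A call has 1 to 10 rows; each row shifts and turns the pose as measured when the row begins; what a row does not reach is not made up. A row lasts 1/10 s, in which the tool goes at most 50 mm and 8.59 degrees, less where a joint would pass 70% of its speed; a pose out of reach is approached as far as the arm can. A call with a number of a shift or a turn outside -1 to 1 is refused whole. A call with a gripper value outside its range is refused whole. "fingers" is the gripper command: -1 is shut, 1 is fully open, values between are in proportion, set as the call begins (left out, the last holds). The fingers move at their own pace and stop on an object; the grip force is fixed at half the most. Time passes only in rows, so rows that do not move let the fingers close. It gives the time, the measured TCP pose, the force and the opening at its end, in the units of the state.
- arm.get_obs(): the state, without advancing time (a new reading comes with each control period).
- arm.camera(name): name is "scene" or "side" or "wrist"; returns a dict with "img" (480x640x3 uint8, red, green, blue), "mtx" (3x3 intrinsics, pixels), "camera_from_world" (4x4, takes a point from world to camera coordinates). Camera axes: x right, y down, z forward; pixel columns grow to the right and rows downward; lengths in mm; the calibration is good to about 2 mm. A picture is of the moment at which its call begins. There is no depth.
- arm.finish_job(): hands the job in, once; it reports no verdict.
Trained networks look in the newest picture that a camera, given by its name, has taken for a name from the list of things; names that differ only in an ending like _2 or _b are one class to them, and where a whole thing is asked for, a point or a joint stands for the part that bears it (a point fixed in the world has none). Each returns a list of dicts, best first, with "confidence" (0 to 1); they miss things now and then, are a little off and sometimes report something else, mostly with a low value. They report only what shows in the picture. A call takes as long as a camera call.
- arm.find_in(label, camera): "uv" ([column, row] in pixels, amid what is visible of it).
The state is a dict: "t": time; "joints": joint angles; "qd": joint speeds; "effort": joint torques, N m; "ee_pos": TCP position; "orientation": TCP orientation; "ft_force": force on the tool from outside, world axes, zero at the start; "ft_torque": the same for the moment, N m; "finger_gap": finger opening in mm.
Only numpy, scipy, OpenCV 4.12 (cv2) and the standard library are available. Lean on these libraries where they do the work, as an engineer would, in place of code of your own. Each camera call takes 0.05 s, during which the arm holds its last target.

TASK

Take the white board off the pan of tins by its grip bar and lean it, bar side up, against the closed metal box: lower edge on the table, upper part resting on the box's edge, clearly slanting and standing by itself when you let go. Then find out by feel which of the three identical tins in the pan is the heaviest, and finish while holding that one still and upright, about 20 cm or more above the table and carried by nothing but the gripper; the other two end standing in the pan. Never tip a tin over, and leave everything else where it is.

Things in the scene. Friction and masses are not known exactly. Their poses are not given: they have to be found in the camera images.
- board: white plastic cover board, a flat slab 200 x 220 mm (its x, y) and 10 mm thick, 0.45 kg, with a grey grip bar standing on the middle of its upper face: 20 mm thick (along the board's x), 100 mm long (along its y), 40 mm high, so its top is 50 mm above the underside. Starts lying flat on the pan's rim, its y about along the pan's y. Origin: centre of the underside; z out of the face with the bar.
- pan: open rectangular steel pan, fixed, 180 x 270 mm (its x, y), 70 mm high, walls and floor 4 mm thick. Origin: centre of the underside; z up. It stands on the left or the right, the closed box on the other side.
- box: closed grey metal box with a flat top, fixed, 120 x 260 mm (its x, y), 70 mm high, edges rounded 4 mm. Origin: centre of the underside; z up; its x axis points roughly away from the robot, so its long faces are 60 mm to -x (near) and +x (far). The table is free for 150 mm before the near face and 150 mm beyond the far face.
- tin_a: one of three closed round tins that look alike, 54 mm across and 58 mm tall, rigid; at the start all three stand in the pan in a row along the pan's y axis, about 80 mm apart, partly under the board. One of them, any, weighs at least 130 g more than each of the other two (all are under 400 g). Origin: centre of the underside; z up through the lid.
- tin_b: one of three closed round tins that look alike, 54 mm across and 58 mm tall, rigid; at the start all three stand in the pan in a row along the pan's y axis, about 80 mm apart, partly under the board. One of them, any, weighs at least 130 g more than each of the other two (all are under 400 g). Origin: centre of the underside; z up through the lid.
- tin_c: one of three closed round tins that look alike, 54 mm across and 58 mm tall, rigid; at the start all three stand in the pan in a row along the pan's y axis, about 80 mm apart, partly under the board. One of them, any, weighs at least 130 g more than each of the other two (all are under 400 g). Origin: centre of the underside; z up through the lid.
- table: the dark metal work table; its top is at z = 0.
- tub_tall: bystander, to be left alone: lidded deli tub, 92 mm across, 120 mm tall. Origin: centre of the underside.
- tub_mid: bystander, to be left alone: lidded deli tub, 92 mm across, 80 mm tall. Origin: centre of the underside.
- tub_low: bystander, to be left alone: lidded deli tub, 92 mm across, 55 mm tall. Origin: centre of the underside.
- jar: bystander, to be left alone: slim jar, 42 mm across, 90 mm tall, standing in the gap between pan and box. Origin: centre of the underside.
- oil: bystander, to be left alone: bottle, 60 mm across, 170 mm tall. Origin: centre of the underside.
- dish: bystander, to be left alone: small white bowl, 52 mm across, 26 mm tall, standing between pan and box towards the robot. Origin: centre of the underside.
- spatula: bystander, to be left alone: spatula lying on the table at the right, its handle towards its own -x.

How it is judged (in metres and radians):
On the way, in this order (a step that is already met when the one before it is completed fails the run):
1. the board leans on the box by itself, lower edge on the table, let go (angle between board's own z axis and vertical between 0.33 and 1.3 rad and contact force between board and box above 0.2 N and contact force between board and table above 0.2 N and contact force between board and pan below 0.05 N and contact force between board and the arm below 0.05 N and contact force between board and the fingers below 0.05 N and linear speed of board below 0.03 m/s), for 0.3 s.
2. the heaviest tin is held up ((((height (world z) of tin_a above 0.15 m and angle between tin_a's own z axis and vertical below 0.35 rad and contact force between tin_a and the fingers above 0.5 N and linear speed of tin_a below 0.05 m/s and contact force between tin_a and pan below 0.05 N and contact force between tin_a and table below 0.05 N and contact force between tin_a and board below 0.05 N and contact force between tin_a and box below 0.05 N and contact force between tin_a and tin_b below 0.05 N and contact force between tin_a and tin_c below 0.05 N) and (z of tin_b in the frame of pan below 0.015 m and x of tin_b in the frame of pan between -0.09 and 0.09 m and y of tin_b in the frame of pan between -0.135 and 0.135 m and angle between tin_b's own z axis and vertical below 0.2 rad and contact force between tin_b and pan between 0.3 and 2 N) and (z of tin_c in the frame of pan below 0.015 m and x of tin_c in the frame of pan between -0.09 and 0.09 m and y of tin_c in the frame of pan between -0.135 and 0.135 m and angle between tin_c's own z axis and vertical below 0.2 rad and contact force between tin_c and pan between 0.3 and 2 N)) or ((height (world z) of tin_b above 0.15 m and angle between tin_b's own z axis and vertical below 0.35 rad and contact force between tin_b and the fingers above 0.5 N and linear speed of tin_b below 0.05 m/s and contact force between tin_b and pan below 0.05 N and contact force between tin_b and table below 0.05 N and contact force between tin_b and board below 0.05 N and contact force between tin_b and box below 0.05 N and contact force between tin_b and tin_a below 0.05 N and contact force between tin_b and tin_c below 0.05 N) and (z of tin_a in the frame of pan below 0.015 m and x of tin_a in the frame of pan between -0.09 and 0.09 m and y of tin_a in the frame of pan between -0.135 and 0.135 m and angle between tin_a's own z axis and vertical below 0.2 rad and contact force between tin_a and pan between 0.3 and 2 N) and (z of tin_c in the frame of pan below 0.015 m and x of tin_c in the frame of pan between -0.09 and 0.09 m and y of tin_c in the frame of pan between -0.135 and 0.135 m and angle between tin_c's own z axis and vertical below 0.2 rad and contact force between tin_c and pan between 0.3 and 2 N)) or ((height (world z) of tin_c above 0.15 m and angle between tin_c's own z axis and vertical below 0.35 rad and contact force between tin_c and the fingers above 0.5 N and linear speed of tin_c below 0.05 m/s and contact force between tin_c and pan below 0.05 N and contact force between tin_c and table below 0.05 N and contact force between tin_c and board below 0.05 N and contact force between tin_c and box below 0.05 N and contact force between tin_c and tin_a below 0.05 N and contact force between tin_c and tin_b below 0.05 N) and (z of tin_a in the frame of pan below 0.015 m and x of tin_a in the frame of pan between -0.09 and 0.09 m and y of tin_a in the frame of pan between -0.135 and 0.135 m and angle between tin_a's own z axis and vertical below 0.2 rad and contact force between tin_a and pan between 0.3 and 2 N) and (z of tin_b in the frame of pan below 0.015 m and x of tin_b in the frame of pan between -0.09 and 0.09 m and y of tin_b in the frame of pan between -0.135 and 0.135 m and angle between tin_b's own z axis and vertical below 0.2 rad and contact force between tin_b and pan between 0.3 and 2 N)))), for 0.2 s.
At the end, for the whole second after the job is handed in: The gripper alone holds one tin still, within 20 degrees of upright, underside over 150 mm above the table; the two others stand in the pan and press on it with under 2 N each (the heaviest weighs over 2.6 N); the board, let go, bar side up, slants 19 to 74 degrees, bearing on table and box (angle between board's own z axis and vertical between 0.33 and 1.3 rad and contact force between board and box above 0.2 N and contact force between board and table above 0.2 N and contact force between board and pan below 0.05 N and contact force between board and the arm below 0.05 N and contact force between board and the fingers below 0.05 N and (((height (world z) of tin_a above 0.15 m and angle between tin_a's own z axis and vertical below 0.35 rad and contact force between tin_a and the fingers above 0.5 N and linear speed of tin_a below 0.05 m/s and contact force between tin_a and pan below 0.05 N and contact force between tin_a and table below 0.05 N and contact force between tin_a and board below 0.05 N and contact force between tin_a and box below 0.05 N and contact force between tin_a and tin_b below 0.05 N and contact force between tin_a and tin_c below 0.05 N) and (z of tin_b in the frame of pan below 0.015 m and x of tin_b in the frame of pan between -0.09 and 0.09 m and y of tin_b in the frame of pan between -0.135 and 0.135 m and angle between tin_b's own z axis and vertical below 0.2 rad and contact force between tin_b and pan between 0.3 and 2 N) and (z of tin_c in the frame of pan below 0.015 m and x of tin_c in the frame of pan between -0.09 and 0.09 m and y of tin_c in the frame of pan between -0.135 and 0.135 m and angle between tin_c's own z axis and vertical below 0.2 rad and contact force between tin_c and pan between 0.3 and 2 N)) or ((height (world z) of tin_b above 0.15 m and angle between tin_b's own z axis and vertical below 0.35 rad and contact force between tin_b and the fingers above 0.5 N and linear speed of tin_b below 0.05 m/s and contact force between tin_b and pan below 0.05 N and contact force between tin_b and table below 0.05 N and contact force between tin_b and board below 0.05 N and contact force between tin_b and box below 0.05 N and contact force between tin_b and tin_a below 0.05 N and contact force between tin_b and tin_c below 0.05 N) and (z of tin_a in the frame of pan below 0.015 m and x of tin_a in the frame of pan between -0.09 and 0.09 m and y of tin_a in the frame of pan between -0.135 and 0.135 m and angle between tin_a's own z axis and vertical below 0.2 rad and contact force between tin_a and pan between 0.3 and 2 N) and (z of tin_c in the frame of pan below 0.015 m and x of tin_c in the frame of pan between -0.09 and 0.09 m and y of tin_c in the frame of pan between -0.135 and 0.135 m and angle between tin_c's own z axis and vertical below 0.2 rad and contact force between tin_c and pan between 0.3 and 2 N)) or ((height (world z) of tin_c above 0.15 m and angle between tin_c's own z axis and vertical below 0.35 rad and contact force between tin_c and the fingers above 0.5 N and linear speed of tin_c below 0.05 m/s and contact force between tin_c and pan below 0.05 N and contact force between tin_c and table below 0.05 N and contact force between tin_c and board below 0.05 N and contact force between tin_c and box below 0.05 N and contact force between tin_c and tin_a below 0.05 N and contact force between tin_c and tin_b below 0.05 N) and (z of tin_a in the frame of pan below 0.015 m and x of tin_a in the frame of pan between -0.09 and 0.09 m and y of tin_a in the frame of pan between -0.135 and 0.135 m and angle between tin_a's own z axis and vertical below 0.2 rad and contact force between tin_a and pan between 0.3 and 2 N) and (z of tin_b in the frame of pan below 0.015 m and x of tin_b in the frame of pan between -0.09 and 0.09 m and y of tin_b in the frame of pan between -0.135 and 0.135 m and angle between tin_b's own z axis and vertical below 0.2 rad and contact force between tin_b and pan between 0.3 and 2 N)))); the arm keeps its last pose, push and grip.
It fails at once if a tin is tipped over (more than 45 degrees) (angle between any of tin_a, tin_b, tin_c's own z axis and vertical above 0.8 rad).
It fails at once if a bystander is moved by more than 30 mm (distance of any of tub_tall, tub_mid, tub_low, jar, oil, dish, spatula from where it was at the start of the episode above 0.03 m).
It also fails if it takes over 67 s, if anything falls off the work surface, if the arm or the gripper's body presses on something with over 40 N, if the wrist force passes 120 N, or if a joint passes its speed limit or range.

## Working session

There is one attempt and no reset: what is moved stays moved. The work goes in short steps, Python scripts to look and compute and a tool call to move; the robot and the scene stay as the last step left them, time stands still between calls to the robot, and variables do not carry over. Pictures are saved under pics/ and viewed, and the job is handed in when it is done.

Besides the shell and the picture viewer there is one more tool, called after "Call:" as a command line: name --argument value ..., lists and objects as JSON in quotes. servo_tool: Moves the arm, as the interface text tells. Its arguments: {"type":"object","properties":{"dp":{"type":"array","items":{"type":"array","items":{"type":"number"}}},"turn":{"type":"array","items":{"type":"array","items":{"type":"number"}}},"fingers":{"type":"number"}},"required":["dp","turn"]}

```bash
ls; mkdir -p pics; python3 - <<'E'
from rig import arm
import cv2
o=arm.get_obs()
print(o)
for n in ["scene","side","wrist"]:
    c=arm.camera(n); cv2.imwrite(f"pics/{n}0.png",c["img"][:,:,::-1])
    print(n,c["mtx"].tolist(),c["camera_from_world"].round(4).tolist())
    if n!="wrist":
        for l in ["board","pan","box","tin_a","jar","dish","oil","tub_tall"]:
            print(l,[(r["uv"],round(r["confidence"],2)) for r in arm.find_in(l,n)][:4])
E
```

```text
pics
{'t': 0.0, 'joints': array([61.00939216, 30.77733199, -0.25508673, 88.17111223,  0.15041538,
       61.1514944 , -4.08150173]), 'qd': array([ 0.02974555,  0.06350628,  0.15521618,  0.05325618, -0.02962112,
       -0.01869077, -0.0500117 ]), 'effort': array([ 1.14773189e-05, -5.83407176e+01,  1.04856949e+00, -2.59106791e+01,
        1.23017002e-02,  9.33724106e-03, -1.13601459e-05]), 'ee_pos': array([ 276.44663976, -587.58357165,  230.41201672]), 'orientation': array([-85.28930436,  89.90038726, 119.91176588]), 'ft_force': array([-0.19085277,  0.26647277,  0.08164221]), 'ft_torque': array([ 0.00061394, -0.01511933,  0.02296663]), 'finger_gap': 85.47649543383964}
scene [[445.04325625390595, 0.0, 322.63197011715164], [0.0, 445.04325625390595, 236.10609458018735], [0.0, 0.0, 1.0]] [[0.5838, 0.8119, -0.0022, -319.2156], [0.5284, -0.3821, -0.7581, -249.0914], [-0.6164, 0.4414, -0.6521, 1630.1738], [0.0, 0.0, 0.0, 1.0]]
board [([373.4, 206.9], 0.73), ([271.7, 267.0], 0.59)]
pan [([456.6, 205.8], 0.61), ([376.7, 205.9], 0.37)]
box [([375.5, 206.9], 0.75), ([146.8, 296.8], 0.74), ([256.1
[... 239 characters left out ...]
5305], [0.0, 433.2834387455011, 242.38158127526276], [0.0, 0.0, 1.0]] [[0.9028, -0.4297, -0.0184, -543.7988], [-0.3096, -0.6196, -0.7213, 221.0375], [0.2986, 0.6569, -0.6924, 1078.3104], [0.0, 0.0, 0.0, 1.0]]
board [([348.2, 281.6], 0.6)]
pan [([374.0, 327.9], 0.64)]
box [([267.1, 210.1], 0.85)]
tin_a [([370.5, 322.4], 0.69), ([346.8, 281.0], 0.57)]
jar [([317.9, 240.5], 0.58)]
dish []
oil [([386.7, 229.4], 0.76)]
tub_tall [([363.7, 197.8], 0.91)]
wrist [[331.3352883295398, 0.0, 318.177435482331], [0.0, 331.3352883295398, 236.914480737969], [0.0, 0.0, 1.0]] [[0.426, -0.9047, 0.0002, -650.9688], [-0.8594, -0.4046, 0.3126, -41.8642], [-0.2827, -0.1334, -0.9499, 379.5686], [0.0, 0.0, 0.0, 1.0]]
```

View pics/scene0.png

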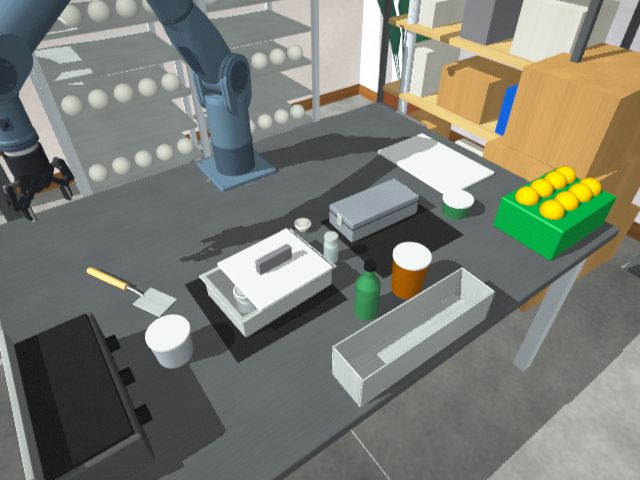

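View pics/side0.png

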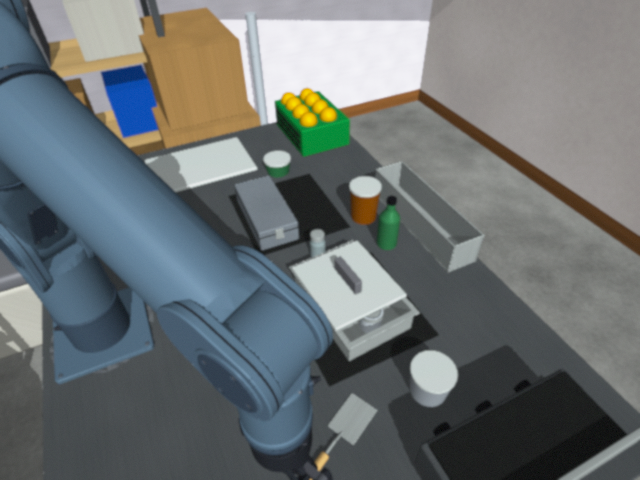

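View pics/wrist0.png

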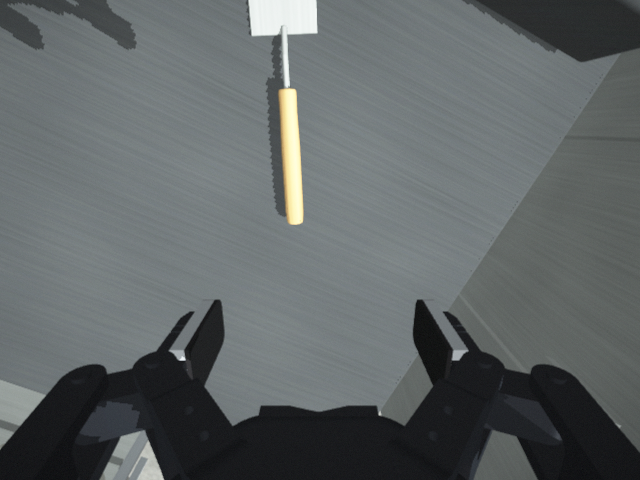

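The pan with the white board is at about (270,270) in scene, on the robot's right. The closed box is at (375,208), on its left. I'll zoom in to pick corners.

```bash
python3 - <<'E'
import cv2
a=cv2.imread("pics/scene0.png")[170:345,190:440]
cv2.imwrite("pics/z1.png",cv2.resize(a,None,fx=3.2,fy=3.2,interpolation=cv2.INTER_CUBIC))
a=cv2.imread("pics/side0.png")[165:365,225:435]
cv2.imwrite("pics/z2.png",cv2.resize(a,None,fx=3,fy=3,interpolation=cv2.INTER_CUBIC))
E
```

```text
(no output)
```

View pics/z1.png

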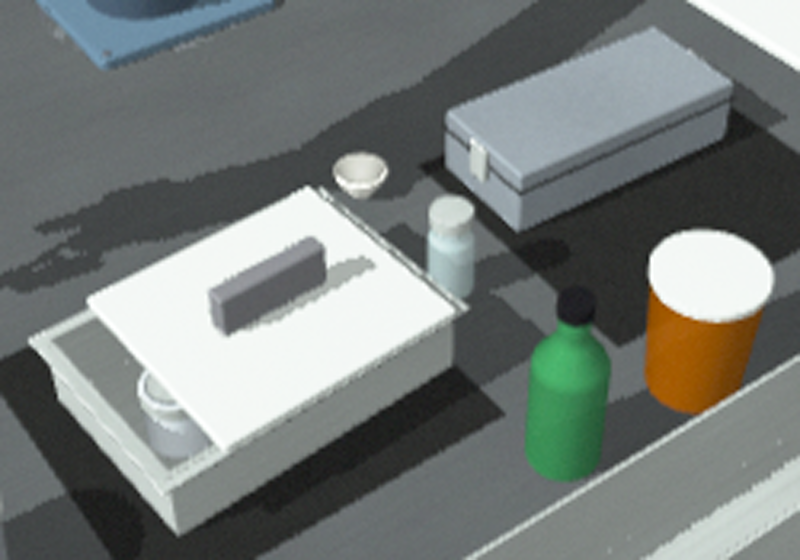

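View pics/z2.png

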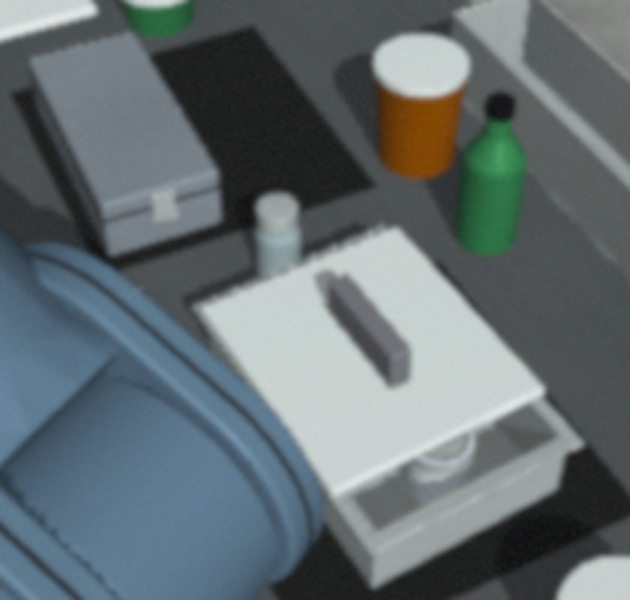

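```bash
cat > h.py <<'E'
import numpy as np
M={"scene":([[445.04325625390595,0,322.63197011715164],[0,445.04325625390595,236.10609458018735],[0,0,1]],[[0.5838,0.8119,-0.0022,-319.2156],[0.5284,-0.3821,-0.7581,-249.0914],[-0.6164,0.4414,-0.6521,1630.1738]]),
"side":([[433.2834387455011,0,320.68659259245305],[0,433.2834387455011,242.38158127526276],[0,0,1]],[[0.9028,-0.4297,-0.0184,-543.7988],[-0.3096,-0.6196,-0.7213,221.0375],[0.2986,0.6569,-0.6924,1078.3104]])}
def back(K,E,uv,z):
    K=np.array(K);E=np.array(E);P=K@E[:3]
    A=P[:,[0,1]];b=P[:,2]*z+P[:,3]
    u,v=uv
    L=np.array([A[0]-u*A[2],A[1]-v*A[2]]);r=-np.array([b[0]-u*b[2],b[1]-v*b[2]])
    return np.linalg.solve(L,r)
def proj(K,E,p):
    q=np.array(K)@(np.array(E)[:3]@np.append(p,1));return q[:2]/q[2]
E
python3 - <<'E'
from h import *
def s(n,pts,z):
    for p in pts:
        uv=(190+p[0]/3.2,170+p[1]/3.2) if n=="scene" else (225+p[0]/3,165+p[1]/3)
        print(n,p,z,back(*M[n],uv,z).round(1))
print("board");s("scene",[(90,298),(310,188),(462,308),(228,450)],80);s("side",[(195,307),(395,228),(545,388),(332,492)],80)
print("bar");s("scene",[(210,290),(313,238),(326,248),(228,305)],120);s("side",[(330,278),(345,274),(410,347),(390,355)],120)
print("box");s("scene",[(445,112),(655,30),(732,92),(520,182)],68);s("side",[(32,60),(130,35),(218,182),(105,205)],68)
print("pan rim");s("scene",[(30,342),(180,490),(465,308)],70);s("side",[(582,442),(372,548)],70)
print("tin");s("scene",[(170,388)],62);s("side",[(443,450)],62)
print("jar top");s("scene",[(452,212)],90);s("side",[(277,210)],90)
print("dish");s("scene",[(360,168)],26)
print("oil");s("scene",[(566,470)],0);s("side",[(487,245)],0)
E
```

```text
board
scene (90, 298) 80 [ 502.3 -296.8]
scene (310, 188) 80 [488.8 -80.9]
scene (462, 308) 80 [685.4 -62.8]
scene (228, 450) 80 [ 702.9 -285.1]
side (195, 307) 80 [478.9 -79.2]
side (395, 228) 80 [679.3 -69.8]
side (545, 388) 80 [ 696.9 -286.4]
side (332, 492) 80 [ 498.5 -300. ]
bar
scene (210, 290) 120 [ 589.3 -231.7]
scene (313, 238) 120 [ 584.9 -136.1]
scene (326, 248) 120 [ 600.9 -134.1]
scene (228, 305) 120 [ 611.6 -228.7]
side (330, 278) 120 [ 580.3 -134.4]
side (345, 274) 120 [ 593.6 -135.9]
side (410, 347) 120 [ 602.6 -230.1]
side (390, 355) 120 [ 584.5 -230.4]
box
scene (445, 112) 68 [455.9  89.5]
scene (655, 30) 68 [469.  345.1]
scene (732, 92) 68 [591.6 331.7]
scene (520, 182) 68 [578.6  81.9]
side (32, 60) 68 [464.1 344. ]
side (130, 35) 68 [574.5 339.5]
side (218, 182) 68 [565.   72.9]
side (105, 205) 68 [456.6  90.8]
pan rim
scene (30, 342) 70 [ 509.6 -353.2]
scene (180, 490) 70 [ 706.9 -327.2]
scene (465, 308) 70 [678.7 -54.6]
side (582, 442) 70 [ 698.1 -338.3]
side (372, 548) 70 [ 505.8 -350.4]
tin
scene (170, 388) 62 [ 609.8 -284.6]
side (443, 450) 62 [ 600.5 -292.1]
jar top
scene (452, 212) 90 [596.4  -6.8]
side (277, 210) 90 [589.3  -9.9]
dish
scene (360, 168) 26 [434.7   5.5]
oil
scene (566, 470) 0 [811.5 -54.9]
side (487, 245) 0 [791.6 -59.1]
```

```bash
cat >> h.py <<'E'
from scipy.spatial.transform import Rotation as Ro
def R(o): return Ro.from_euler('xyz',o,degrees=True)
def goto(obs,p,xd,yd):
    "total dp (50mm shares) and turn (rotvec/180) to reach pos p, tool x dir, y dir(approx)"
    xd=np.array(xd,float);xd/=np.linalg.norm(xd);yd=np.array(yd,float);yd-=xd*(xd@yd);yd/=np.linalg.norm(yd)
    best=None
    for s in (1,-1):
        T=Ro.from_matrix(np.array([xd,s*yd,np.cross(xd,s*yd)]).T)
        rv=(T*R(obs["orientation"]).inv()).as_rotvec(degrees=True)
        print("s",s,"rotvec deg",rv.round(1),"shares",(rv/180).round(4))
    print("dp mm",(np.array(p)-obs["ee_pos"]).round(1))
E
python3 - <<'E'
from h import *
from rig import arm
o=arm.get_obs()
print(R(o["orientation"]).as_matrix().round(3))
a=np.radians(4)
goto(o,[593,-183,200],[0,0,-1],[np.cos(a),np.sin(a),0])
def s(n,pts,z):
    for p in pts:
        uv=(190+p[0]/3.2,170+p[1]/3.2) if n=="scene" else (225+p[0]/3,165+p[1]/3)
        print(n,p,z,back(*M[n],uv,z).round(1))
s("scene",[(710,275)],120); s("side",[(420,65)],120)
print(back(*M["scene"],(458,198),55))
E
```

```text
[[-0.     0.426 -0.905]
 [-0.    -0.905 -0.426]
 [-1.     0.     0.   ]]
s 1 rotvec deg [ 0.  -0.  68.8] shares [ 0.     -0.      0.3822]
s -1 rotvec deg [  -0.    -0.  -111.2] shares [-0.     -0.     -0.6178]
dp mm [316.3 405.1 -31.3]
scene (710, 275) 120 [800.5  89. ]
side (420, 65) 120 [793.1  88.5]
[648.89729673 448.30140199]
```

Call:
servo_tool --dp '[[0.6,0.8,0],[0.7,0.9,0],[0.7,0.9,0],[0.7,0.9,0],[0.7,0.9,0],[0.7,0.9,0],[0.7,0.9,0],[0.7,0.9,0],[0.4,0.5,0],[0.2,0.3,0]]' --turn '[[0,0,0.0425],[0,0,0.0425],[0,0,0.0425],[0,0,0.0425],[0,0,0.0425],[0,0,0.0425],[0,0,0.0425],[0,0,0.0425],[0,0,0.0425],[0,0,0]]' --fingers 1

```text
t: 1.95
ee_pos: [554.2, -222.1, 233.4]
orientation: [54.0, 89.4, -29.6]
ft_force: [-0.2, 0.9, 0.1]
finger_gap: 85.5
```

```bash
python3 - <<'E'
from h import *
from rig import arm
import cv2
c=arm.camera("wrist");cv2.imwrite("pics/w1.png",c["img"][:,:,::-1])
np.savez("w1.npz",K=c["mtx"],E=c["camera_from_world"])
o=arm.get_obs();print(o["t"],o["joints"].round(1))
a=np.radians(4)
goto(o,[593,-183,200],[0,0,-1],[np.cos(a),np.sin(a),0])
for z,y in [(120,-134),(120,-233),(80,-80)]:
    print(proj(c["mtx"],c["camera_from_world"],[593,y,z]))
E
```

```text
2.0 [ 33.8  26.8 -22.5  95.9  11.7  58.9  14. ]
s 1 rotvec deg [ 0.2  0.6 -2.4] shares [ 0.0011  0.0035 -0.0136]
s -1 rotvec deg [ -1.    0.3 177.6] shares [-0.0055  0.0017  0.9864]
dp mm [ 37.2  35.6 -33.5]
[384.29129702 120.77761672]
[363.27774697 247.4268902 ]
[386.17226145  49.5906853 ]
```

View pics/w1.png

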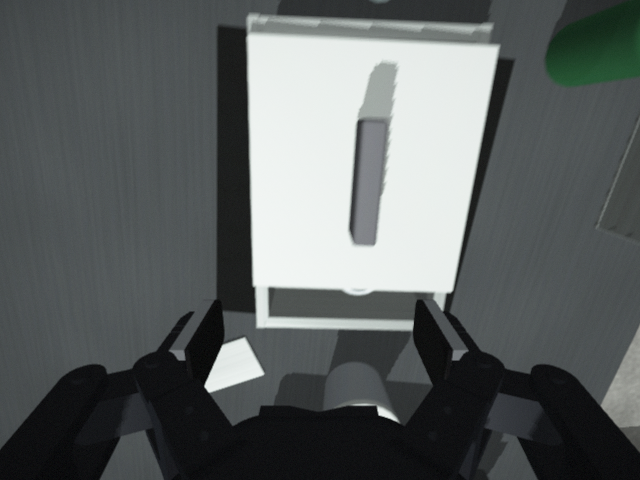

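```bash
python3 - <<'E'
from h import *
d=np.load("w1.npz")
P=[back(d["K"],d["E"],p,120) for p in [(359,121),(388,121),(354,243),(375,244)]]
print(np.round(P,1)); P=np.array(P); print(P.mean(0)); v=P[:2].mean(0)-P[2:].mean(0); print(np.degrees(np.arctan2(-v[0],v[1])))
for p in [(248,34),(499,45),(254,287),(455,292)]: print(back(d["K"],d["E"],p,80).round(1))
E
```

```text
[[ 574.7 -136.2]
 [ 595.7 -133.8]
 [ 584.8 -230. ]
 [ 602.1 -229. ]]
[ 589.33853531 -182.26272912]
5.002598180112309
[484.1 -81.6]
[681.2 -66.7]
[ 499.7 -300.1]
[ 699.6 -284.3]
```

Call:
servo_tool --dp '[[0.37,0.39,0],[0.37,0.39,0],[0,0,-0.8],[0,0,-0.6],[0,0,0]]' --turn '[[0.001,0.003,-0.005],[0,0,-0.006],[0,0,0],[0,0,0],[0,0,0]]'

```text
t: 2.5
ee_pos: [595.6, -178.0, 163.4]
orientation: [69.1, 89.7, -16.5]
ft_force: [0.2, -0.1, 0.0]
finger_gap: 85.4
```

```bash
cat > st.py <<'E'
from h import *
from rig import arm
import sys
p=[float(x) for x in sys.argv[1:4]];yaw=np.radians(float(sys.argv[4]));th=np.radians(float(sys.argv[5]) if len(sys.argv)>5 else 0)
o=arm.get_obs();print(round(o["t"],2),o["joints"].round(1),"F",o["ft_force"].round(2),"T",o["ft_torque"].round(3),"gap",round(o["finger_gap"],1))
c,s=np.cos(yaw),np.sin(yaw)
goto(o,p,[-np.sin(th)*c,-np.sin(th)*s,-np.cos(th)],[c*np.cos(th),s*np.cos(th),-np.sin(th)])
E
python3 st.py 591.5 -183 90 4.5
```

```text
2.5 [ 27.4  33.8 -21.   95.2  14.4  53.3   5.4] F [ 0.17 -0.1   0.05] T [ 0.015  0.038 -0.03 ] gap 85.4
s 1 rotvec deg [0.1 0.3 0.1] shares [0.0005 0.0017 0.0007]
s -1 rotvec deg [ 5.000e-01 -1.000e-01 -1.799e+02] shares [ 2.600e-03 -8.000e-04 -9.993e-01]
dp mm [ -4.1  -5.  -73.4]
```

Call:
servo_tool --dp '[[-0.08,-0.1,-0.5],[0,0,-0.5],[0,0,-0.4],[0,0,0]]' --turn '[[0,0.002,0.001],[0,0,0],[0,0,0],[0,0,0]]'

```text
t: 2.9
ee_pos: [593.2, -186.6, 96.5]
orientation: [30.7, 89.7, -55.0]
ft_force: [-0.3, -0.3, 0.1]
finger_gap: 85.3
```

Call:
servo_tool --dp '[[0,0,0],[0,0,0],[0,0,0],[0,0,0],[0,0,0],[0,0,0],[0,0,0]]' --turn '[[0,0,0],[0,0,0],[0,0,0],[0,0,0],[0,0,0],[0,0,0],[0,0,0]]' --fingers -1

```text
t: 3.6
ee_pos: [595.6, -188.7, 103.2]
orientation: [46.2, 89.3, -39.6]
ft_force: [0.3, 0.2, -2.8]
finger_gap: 18.6
```

```bash
python3 st.py 591.5 -183 90 4.5
```

```text
3.6 [ 27.   38.3 -19.4  97.   16.8  47.    4.3] F [ 0.32  0.19 -2.82] T [-0.058  0.102  0.01 ] gap 18.6
s 1 rotvec deg [0.4 0.5 0.3] shares [0.0024 0.003  0.0016]
s -1 rotvec deg [   0.8   -0.7 -179.7] shares [ 0.0047 -0.0038 -0.9984]
dp mm [ -4.1   5.7 -13.2]
```

Call:
servo_tool --dp '[[0,0,0.3],[0,0,0.5],[0,0,0.7],[0,0,0.9],[0,0,0.9],[0,0,0.9],[0,0,0.5],[0,0,0]]' --turn '[[0.002,0.002,0],[0,0,0],[0,0,0],[0,0,0],[0,0,0],[0,0,0],[0,0,0],[0,0,0]]'

```text
t: 4.4
ee_pos: [589.2, -186.1, 339.5]
orientation: [-116.0, 89.4, 158.3]
ft_force: [0.9, -1.3, -4.8]
finger_gap: 18.5
```

Call:
servo_tool --dp '[[0,0,0],[0,0,0],[0,0,0]]' --turn '[[0,0,0],[0,0,0],[0,0,0]]'

```text
t: 4.7
ee_pos: [587.1, -185.6, 333.9]
orientation: [-113.0, 89.0, 161.4]
ft_force: [0.1, -0.3, -4.2]
finger_gap: 18.5
```

```bash
python3 st.py 672 212 330 -2.3; python3 - <<'E'
from rig import arm
import cv2
c=arm.camera("scene");cv2.imwrite("pics/s2.png",c["img"][:,:,::-1])
E
```

```text
4.7 [ 29.7  24.8 -23.   84.6   9.7  73.6  10. ] F [ 0.08 -0.31 -4.21] T [-0.1   -0.019  0.026] gap 18.5
s 1 rotvec deg [-0.4 -0.9 -6.7] shares [-0.0021 -0.0052 -0.0371]
s -1 rotvec deg [  1.4  -0.6 173.3] shares [ 0.0079 -0.0032  0.9628]
dp mm [ 84.9 397.6  -3.9]
```

View pics/s2.png

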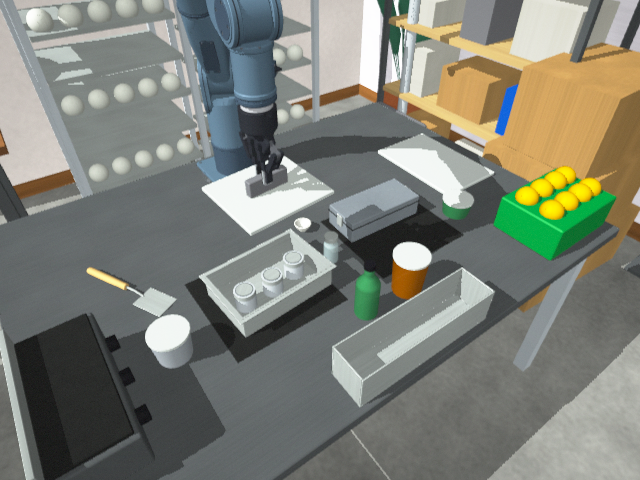

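Call:
servo_tool --dp '[[0.1,0.6,0.1],[0.2,0.9,0.1],[0.2,1,0.1],[0.2,1,0.1],[0.2,1,0.1],[0.2,1,0.1],[0.2,0.9,0.1],[0.2,0.7,0],[0.2,0.4,0],[0,0,0]]' --turn '[[0,-0.003,-0.004],[0,0,-0.004],[0,0,-0.004],[0,0,-0.004],[0,0,-0.004],[0,0,-0.004],[0,0,-0.004],[0,0,-0.004],[0,0,-0.004],[0,0,0]]'

```text
t: 5.75
ee_pos: [664.0, 195.3, 353.5]
orientation: [-98.3, 88.1, 168.9]
ft_force: [0.1, 0.2, -4.5]
finger_gap: 18.4
```

```bash
python3 st.py 690 212 330 -2.3 27
```

```text
5.75 [ -4.4  33.8 -26.2  68.9  13.2  81.9 -31.7] F [ 0.07  0.17 -4.5 ] T [ 0.028 -0.031  0.022] gap 18.4
s 1 rotvec deg [ 0.9 25.1  0.6] shares [0.0047 0.1396 0.0031]
s -1 rotvec deg [ -44.7    2.4 -173.9] shares [-0.2483  0.0134 -0.9662]
dp mm [ 26.   16.7 -23.5]
```

Call:
servo_tool --dp '[[-0.1,0.2,-0.6],[0,0.1,-0.6],[0,0,-0.6],[0,0,-0.6],[0,0,0],[0,0,0],[0,0,0],[0,0,0]]' --turn '[[0.004,0,0.003],[0,0,0],[0,0.02,0],[0,0.03,0],[0,0.03,0],[0,0.03,0],[0,0.025,0],[0,0,0]]'

```text
t: 6.55
ee_pos: [656.0, 204.3, 219.0]
orientation: [-88.9, 62.5, 178.5]
ft_force: [0.1, 0.3, -5.3]
finger_gap: 18.3
```

```bash
python3 st.py 642 212 120 -2.3 27
```

```text
6.55 [ -6.6  55.8 -25.   51.8   8.3 100.4 -28.8] F [ 0.13  0.3  -5.35] T [-0.036 -1.058  0.002] gap 18.3
s 1 rotvec deg [ 0.5 -0.6  0.2] shares [ 0.0028 -0.0031  0.0009]
s -1 rotvec deg [ -82.3    2.7 -159.7] shares [-0.4569  0.0149 -0.887 ]
dp mm [-14.    7.7 -99. ]
```

Call:
servo_tool --dp '[[-0.1,0.15,-0.5],[-0.1,0,-0.5],[0,0,-0.5],[0,0,0]]' --turn '[[0.003,-0.003,0],[0,0,0],[0,0,0],[0,0,0]]'

```text
t: 6.95
ee_pos: [647.0, 209.1, 139.7]
orientation: [-90.0, 63.6, 177.4]
ft_force: [-0.7, -0.3, -4.7]
finger_gap: 18.8
```

```bash
python3 st.py 639.4 212 74 -2.3 27; python3 - <<'E'
from rig import arm
import cv2,numpy as np
ims=[]
for n in ("scene","side"):
    c=arm.camera(n);ims.append(c["img"][:,:,::-1])
a=cv2.resize(ims[0][130:330,280:500],None,fx=1.8,fy=1.8,interpolation=2)
b=cv2.resize(ims[1][120:320,200:420],None,fx=1.8,fy=1.8,interpolation=2)
cv2.imwrite("pics/p3.png",np.hstack([a,b]))
E
```

```text
6.95 [ -6.1  58.  -24.9  58.4   9.3  90.8 -28.9] F [-0.65 -0.27 -4.71] T [-0.101 -0.848  0.02 ] gap 18.8
s 1 rotvec deg [0.  0.6 0.3] shares [0.0002 0.0032 0.0017]
s -1 rotvec deg [ -80.7    3.5 -160.5] shares [-0.4484  0.0192 -0.8919]
dp mm [ -7.6   2.9 -65.7]
```

View pics/p3.png

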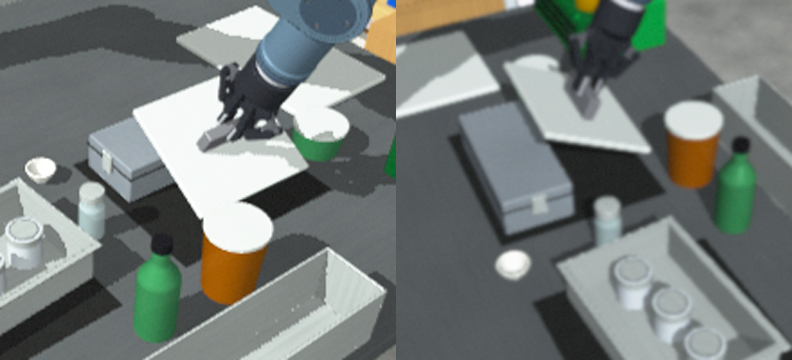

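Call:
servo_tool --dp '[[-0.15,0.05,-0.4],[0,0,-0.3],[0,0,-0.2],[0,0,0]]' --turn '[[0,0.003,0.001],[0,0,0],[0,0,0],[0,0,0]]'

```text
t: 7.45
ee_pos: [646.0, 213.2, 104.7]
orientation: [-90.8, 64.0, 176.7]
ft_force: [-1.1, 0.2, -4.1]
finger_gap: 18.6
```

```bash
python3 st.py 639.4 212 74 -2.3 27
```

```text
7.45 [ -6.1  59.7 -24.8  59.9   9.8  87.2 -28.9] F [-1.11  0.24 -4.11] T [-0.107 -0.911 -0.019] gap 18.6
s 1 rotvec deg [-0.3  1.1  0.3] shares [-0.0018  0.0059  0.0017]
s -1 rotvec deg [ -80.1    3.9 -161. ] shares [-0.445   0.0219 -0.8946]
dp mm [ -6.6  -1.2 -30.7]
```

Call:
servo_tool --dp '[[-0.15,0,-0.2],[-0.05,0,-0.2],[0,0,-0.1],[0,0,0]]' --turn '[[-0.001,0.006,0.002],[0,0.002,0],[0,0,0],[0,0,0]]'

```text
t: 7.85
ee_pos: [636.6, 213.3, 79.2]
orientation: [-90.3, 62.7, 177.4]
ft_force: [0.5, -0.0, -4.1]
finger_gap: 18.5
```

```bash
python3 st.py 639.4 212 74 -2.3 27
```

```text
7.85 [ -6.2  61.4 -24.7  60.6   9.9  86.2 -28.7] F [ 0.46 -0.04 -4.11] T [-0.065 -0.945  0.014] gap 18.5
s 1 rotvec deg [-0.2 -0.3 -0. ] shares [-0.0009 -0.0018 -0.0002]
s -1 rotvec deg [ 82.1  -3.5 160. ] shares [ 0.4559 -0.0193  0.8891]
dp mm [ 2.8 -1.3 -5.2]
```

Call:
servo_tool --dp '[[0.05,0,-0.1],[0,0,-0.1],[0,0,0]]' --turn '[[0,0,0],[0,0,0],[0,0,0]]'

```text
t: 8.15
ee_pos: [639.7, 213.9, 76.0]
orientation: [-90.5, 62.6, 177.3]
ft_force: [1.2, 0.6, -4.3]
finger_gap: 18.4
```

```bash
python3 st.py 639.4 212 74 -2.3 27; python3 - <<'E'
from rig import arm
import cv2,numpy as np
ims=[]
for n in ("scene","side"):
    c=arm.camera(n);ims.append(c["img"][:,:,::-1])
a=cv2.resize(ims[0][130:330,280:500],None,fx=1.8,fy=1.8,interpolation=2)
b=cv2.resize(ims[1][120:320,200:420],None,fx=1.8,fy=1.8,interpolation=2)
cv2.imwrite("pics/p4.png",np.hstack([a,b]))
E
```

```text
8.15 [ -6.3  62.  -24.7  59.8   9.9  86.5 -28.5] F [ 1.15  0.57 -4.33] T [-0.042 -0.954  0.071] gap 18.4
s 1 rotvec deg [-0.3 -0.4 -0.1] shares [-0.0014 -0.0024 -0.0003]
s -1 rotvec deg [ 82.2  -3.6 159.9] shares [ 0.4566 -0.02    0.8885]
dp mm [-0.3 -1.9 -2. ]
```

View pics/p4.png

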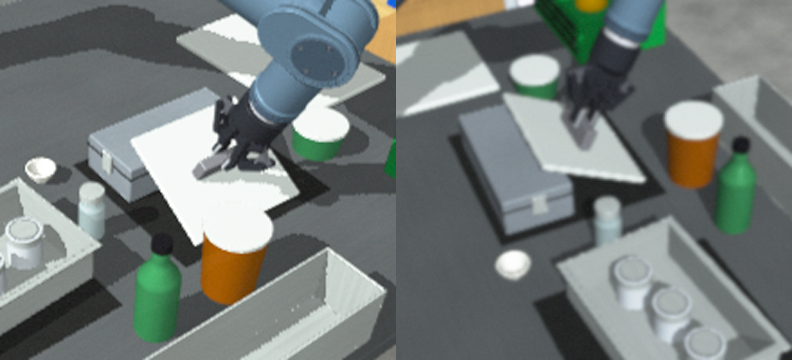

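Call:
servo_tool --dp '[[0,-0.02,-0.1],[0,0,-0.1]]' --turn '[[0,0,0],[0,0,0]]'

```text
t: 8.45
ee_pos: [639.6, 214.7, 74.3]
orientation: [-90.9, 62.4, 177.0]
ft_force: [-6.6, -6.7, 28.5]
finger_gap: 18.3
```

Call:
servo_tool --dp '[[0,0,-0.05],[0,0,-0.1]]' --turn '[[0,0,0],[0,0,0]]'

```text
t: 8.65
ee_pos: [639.6, 214.7, 74.3]
orientation: [-90.9, 62.2, 177.0]
ft_force: [-7.2, -5.1, 30.0]
finger_gap: 18.8
```

Call:
servo_tool --dp '[[0,0,0.02],[0,0,0.02]]' --turn '[[0,0,0],[0,0,0]]'

```text
t: 8.85
ee_pos: [640.7, 214.4, 77.4]
orientation: [-90.9, 62.4, 177.0]
ft_force: [0.8, -0.2, -5.2]
finger_gap: 18.7
```

```bash
python3 st.py 639.4 212 74 -2.3 27
```

```text
8.85 [ -6.3  62.1 -24.7  59.4   9.8  86.8 -28.3] F [ 0.76 -0.16 -5.16] T [-0.073 -1.008  0.038] gap 18.7
s 1 rotvec deg [-0.4 -0.6 -0.1] shares [-0.0025 -0.0034 -0.0004]
s -1 rotvec deg [ 82.4  -3.9 159.7] shares [ 0.4577 -0.0214  0.8873]
dp mm [-1.3 -2.4 -3.4]
```

Call:
servo_tool --dp '[[0,0,-0.06],[0,0,-0.02]]' --turn '[[0,0,0],[0,0,0]]'

```text
t: 9.05
ee_pos: [640.3, 214.9, 74.4]
orientation: [-91.0, 62.3, 176.9]
ft_force: [-3.3, -2.0, 10.3]
finger_gap: 18.4
```

Call:
servo_tool --dp '[[0,0,0],[0,0,0],[0,0,0],[0,0,0]]' --turn '[[0,0,0],[0,0,0],[0,0,0],[0,0,0]]' --fingers 1

```text
t: 9.45
ee_pos: [639.7, 215.6, 73.3]
orientation: [-91.1, 62.2, 176.8]
ft_force: [0.1, 0.2, -0.8]
finger_gap: 75.8
```

```bash
python3 st.py 639.4 212 74 -2.3 27;  python3 - <<'E'
from rig import arm
import cv2,numpy as np
ims=[]
for n in ("scene","side"):
    c=arm.camera(n);ims.append(c["img"][:,:,::-1])
a=cv2.resize(ims[0][130:330,280:500],None,fx=1.8,fy=1.8,interpolation=2)
b=cv2.resize(ims[1][120:320,200:420],None,fx=1.8,fy=1.8,interpolation=2)
cv2.imwrite("pics/p5.png",np.hstack([a,b]))
E
```

```text
9.45 [ -6.3  62.5 -24.8  59.4   9.8  86.7 -28.3] F [ 0.12  0.19 -0.81] T [-0.071 -0.44   0.019] gap 75.8
s 1 rotvec deg [-0.5 -0.8 -0.1] shares [-0.003  -0.0043 -0.0006]
s -1 rotvec deg [ 82.6  -4.  159.5] shares [ 0.4589 -0.022   0.8862]
dp mm [-0.3 -3.6  0.7]
```

View pics/p5.png

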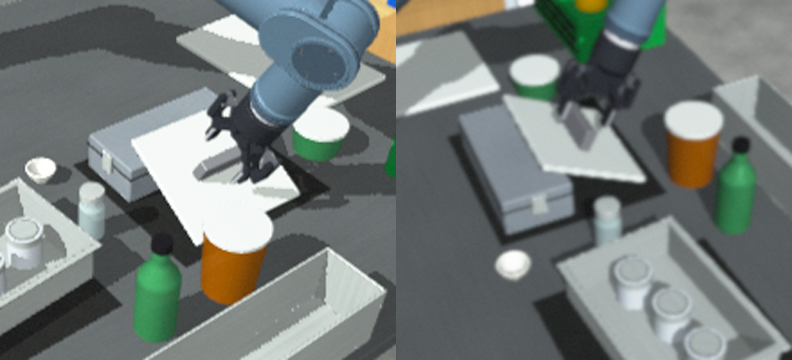

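Call:
servo_tool --dp '[[0,0,0],[0.1,0,0.2],[0.25,0,0.5],[0.25,0,0.5],[0.3,0,0.6],[0.2,0,0.6],[0,0,0.6],[0,0,0]]' --turn '[[0,0,0],[0,0,0],[0,0,0],[0,0,0],[0,0,0],[0,-0.01,0],[0,-0.02,0],[0,-0.02,0]]'

```text
t: 10.35
ee_pos: [697.7, 215.0, 230.4]
orientation: [-92.8, 71.3, 175.1]
ft_force: [1.0, 0.5, 0.9]
finger_gap: 85.4
```

```bash
python3 st.py 600 -110 300 4.5; python3 - <<'E'
from rig import arm
import cv2,numpy as np
ims=[]
for n in ("scene","side"):
    c=arm.camera(n);ims.append(c["img"][:,:,::-1]);cv2.imwrite(f"pics/{n}6.png",ims[-1])
a=cv2.resize(ims[0][160:340,190:410],None,fx=1.8,fy=1.8,interpolation=2)
b=cv2.resize(ims[1][150:330,200:420],None,fx=1.8,fy=1.8,interpolation=2)
cv2.imwrite("pics/p6.png",np.hstack([a,b]))
E
```

```text
10.35 [ -7.3  53.9 -24.7  51.2  10.5  94.3 -28.1] F [1.02 0.54 0.86] T [-0.014 -0.269 -0.007] gap 85.4
s 1 rotvec deg [ -0.5 -18.7   6.5] shares [-0.0029 -0.1039  0.0361]
s -1 rotvec deg [ -28.2    0.8 -171.2] shares [-0.1568  0.0043 -0.9512]
dp mm [ -97.7 -325.    69.6]
```

View pics/p6.png

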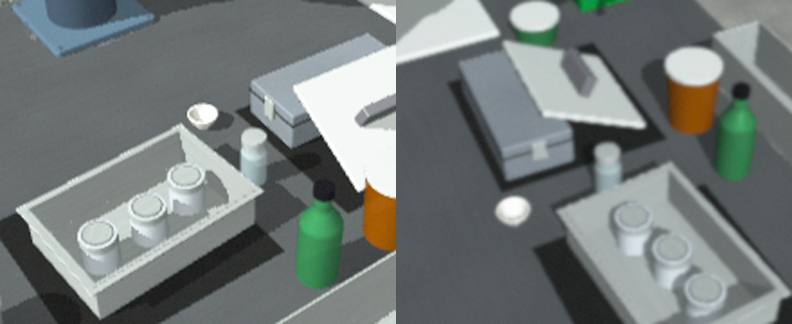

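```bash
python3 - <<'E'
from h import *
from rig import arm
for p in [(98,233),(148,205),(187,175)]: print(back(*M["scene"],(190+p[0]/1.8,160+p[1]/1.8),62).round(1))
for p in [(705,285),(671,247),(632,213)]: print(back(*M["side"],(200+(p[0]-396)/1.8,150+p[1]/1.8),62).round(1))
E
```

```text
[ 606.4 -279.1]
[ 600.4 -196.4]
[ 580.8 -118.1]
[ 608.3 -274.1]
[ 599.3 -196.2]
[ 579.3 -114.5]
```

Call:
servo_tool --dp '[[-0.1,-0.5,0.2],[-0.3,-0.8,0.2],[-0.3,-0.9,0],[-0.3,-0.9,0],[-0.3,-0.9,0],[-0.3,-0.9,0],[-0.3,-0.8,0],[-0.2,-0.5,0],[0,0,0]]' --turn '[[0,-0.015,0.005],[0,-0.02,0.005],[0,-0.02,0.005],[0,-0.02,0.005],[0,-0.02,0.005],[0,-0.008,0.005],[0,0,0.005],[0,0,0],[0,0,0]]'

```text
t: 11.35
ee_pos: [578.7, -108.7, 240.2]
orientation: [-103.4, 88.3, 171.1]
ft_force: [-0.8, -0.1, 0.5]
finger_gap: 85.2
```

```bash
python3 st.py 580 -116 250 4.5;python3 - <<'E'
from rig import arm
import cv2,numpy as np
c=arm.camera("wrist");cv2.imwrite("pics/w7.png",c["img"][:,:,::-1]);np.savez("w7.npz",K=c["mtx"],E=c["camera_from_world"])
E
```

```text
11.35 [ 25.6  27.6 -26.4  94.6  13.1  62.7  -0. ] F [-0.83 -0.1   0.51] T [ 0.014 -0.04  -0.048] gap 85.2
s 1 rotvec deg [-0.3 -1.7 -0.1] shares [-0.0014 -0.0093 -0.0004]
s -1 rotvec deg [  2.6  -0.4 179.9] shares [ 0.0145 -0.0023  0.9994]
dp mm [ 1.3 -7.3  9.8]
```

View pics/w7.png

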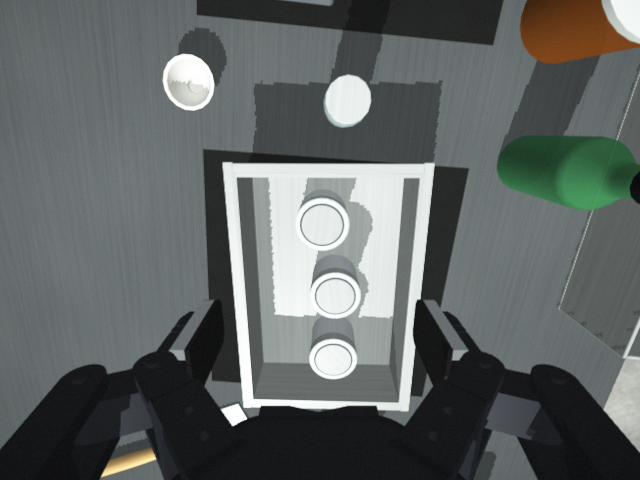

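Lids at (323,222), (335,296), (333,358), inside the pan rim at columns 225–432.

```bash
python3 - <<'E'
from h import *
d=np.load("w7.npz")
for p in [(323,222),(335,296),(333,358)]: print(back(d["K"],d["E"],p,62).round(1))
for p in [(224,164),(433,164),(246,404),(408,408)]: print("rim",back(d["K"],d["E"],p,70).round(1))
E
python3 st.py 581 -116 24 4.5
```

```text
[ 578.5 -118.4]
[ 598.4 -199.6]
[ 603.8 -279.1]
rim [481.5 -68.4]
rim [674.5 -52.3]
rim [ 505.9 -348.7]
rim [ 697.6 -333.8]
11.4 [ 25.5  27.6 -26.5  94.5  13.1  62.7  -0.1] F [-0.24 -0.27  0.55] T [-0.026 -0.024  0.005] gap 85.3
s 1 rotvec deg [-0.3 -1.6 -0.2] shares [-0.0019 -0.009  -0.0011]
s -1 rotvec deg [  2.5  -0.5 179.8] shares [ 0.0142 -0.0029  0.9988]
dp mm [   1.5   -9.4 -216.2]
```

Call:
servo_tool --dp '[[0.05,-0.17,-0.4],[0,0,-0.8],[0,0,-0.8],[0,0,-0.8],[0,0,0]]' --turn '[[0,-0.009,0],[0,0,0],[0,0,0],[0,0,0],[0,0,0]]'

```text
t: 11.9
ee_pos: [586.0, -107.7, 96.1]
orientation: [179.0, 89.3, 94.1]
ft_force: [-0.8, -0.4, 0.1]
finger_gap: 85.3
```

```bash
python3 st.py 580 -117 24 4.5
```

```text
11.9 [ 23.4  37.6 -23.3 100.7  18.7  45.6  -3.8] F [-0.84 -0.4   0.11] T [0.009 0.039 0.022] gap 85.3
s 1 rotvec deg [-0.7 -0.  -0.5] shares [-0.0039 -0.0003 -0.0029]
s -1 rotvec deg [ 1.000e-01 -1.100e+00  1.795e+02] shares [ 4.000e-04 -6.100e-03  9.971e-01]
dp mm [ -6.   -9.3 -72.1]
```

Call:
servo_tool --dp '[[-0.12,-0.2,0],[-0.03,-0.04,-0.3],[-0.02,-0.03,-0.3],[-0.02,-0.02,-0.3]]' --turn '[[-0.004,0,-0.003],[0,0,0],[0,0,0],[0,0,0]]'

```text
t: 12.3
ee_pos: [581.8, -121.1, 54.5]
orientation: [75.7, 89.5, -9.7]
ft_force: [0.2, -0.7, 0.1]
finger_gap: 85.2
```

```bash
python3 st.py 580 -117 24 4.5
```

```text
12.3 [ 22.9  40.6 -21.2 102.3  21.2  40.5  -5.3] F [ 0.18 -0.68  0.09] T [-0.013  0.062 -0.01 ] gap 85.2
s 1 rotvec deg [ 0.1  0.5 -0.1] shares [ 0.0004  0.0025 -0.0004]
s -1 rotvec deg [-7.000e-01  1.000e-01  1.799e+02] shares [-4.000e-03  7.000e-04  9.996e-01]
dp mm [ -1.8   4.1 -30.5]
```

Call:
servo_tool --dp '[[-0.03,0.1,-0.3],[0,0,-0.2],[0,0,0],[0,0,0]]' --turn '[[0,0.002,0],[0,0,0],[0,0,0],[0,0,0]]'

```text
t: 12.7
ee_pos: [578.9, -115.4, 25.3]
orientation: [-72.5, 89.9, -157.9]
ft_force: [0.6, 0.1, 0.4]
finger_gap: 85.6
```

```bash
python3 st.py 580 -117 24 4.5
```

```text
12.7 [ 21.5  43.1 -20.  102.7  22.3  38.2  -6.7] F [0.59 0.11 0.38] T [ 0.004  0.025 -0.041] gap 85.6
s 1 rotvec deg [ 0.  -0.1 -0.1] shares [ 0.0002 -0.0006 -0.0004]
s -1 rotvec deg [2.000e-01 1.000e-01 1.799e+02] shares [9.000e-04 4.000e-04 9.996e-01]
dp mm [ 1.1 -1.6 -1.3]
```

Call:
servo_tool --dp '[[0,0,0],[0,0,0],[0,0,0],[0,0,0],[0,0,0]]' --turn '[[0,0,0],[0,0,0],[0,0,0],[0,0,0],[0,0,0]]' --fingers -1

```text
t: 13.2
ee_pos: [580.5, -115.7, 27.4]
orientation: [45.2, 89.9, -40.3]
ft_force: [0.0, -0.3, -0.8]
finger_gap: 52.4
```

Call:
servo_tool --dp '[[0,0,0.2],[0,0,0.2],[0,0,0.2],[0,0,0.1],[0,0,0],[0,0,0]]' --turn '[[0,0,0],[0,0,0],[0,0,0],[0,0,0],[0,0,0],[0,0,0]]'

```text
t: 13.8
ee_pos: [581.0, -116.0, 66.8]
orientation: [56.8, 89.8, -28.6]
ft_force: [-0.6, 0.2, -1.1]
finger_gap: 52.9
```

Call:
servo_tool --dp '[[0,0,0],[0,0,0]]' --turn '[[0,0,0],[0,0,0]]'

```text
t: 14.0
ee_pos: [580.7, -115.9, 66.4]
orientation: [52.4, 89.8, -33.1]
ft_force: [-1.0, 0.7, -1.3]
finger_gap: 52.6
```

Call:
servo_tool --dp '[[0,0,0],[0,0,0]]' --turn '[[0,0,0],[0,0,0]]'

```text
t: 14.2
ee_pos: [580.2, -115.9, 65.7]
orientation: [40.5, 89.9, -44.9]
ft_force: [0.5, -0.5, -0.4]
finger_gap: 52.7
```

```bash
python3 st.py 580 -117 24 4.5;python3 - <<'E'
from rig import arm
import cv2,numpy as np
F=[]
for i in range(4):
    c=arm.camera("side");F.append(arm.get_obs()["ft_force"])
print(np.round(F,2))
cv2.imwrite("pics/s8.png",cv2.resize(c["img"][200:400,240:460,::-1],None,fx=2.5,fy=2.5))
E
```

```text
14.2 [ 22.7  39.6 -21.6 102.3  20.7  42.   -5.4] F [ 0.55 -0.51 -0.36] T [ 0.012 -0.001  0.029] gap 52.7
s 1 rotvec deg [ 0.1  0.1 -0.1] shares [ 0.0005  0.0005 -0.0003]
s -1 rotvec deg [-1.000e-01  1.000e-01  1.799e+02] shares [-8.000e-04  8.000e-04  9.997e-01]
dp mm [ -0.2  -1.1 -41.7]
[[ 0.63 -0.47 -1.  ]
 [-1.    0.08 -0.19]
 [-0.77  0.1  -0.62]
 [-0.17  0.32 -1.21]]
```

View pics/s8.png

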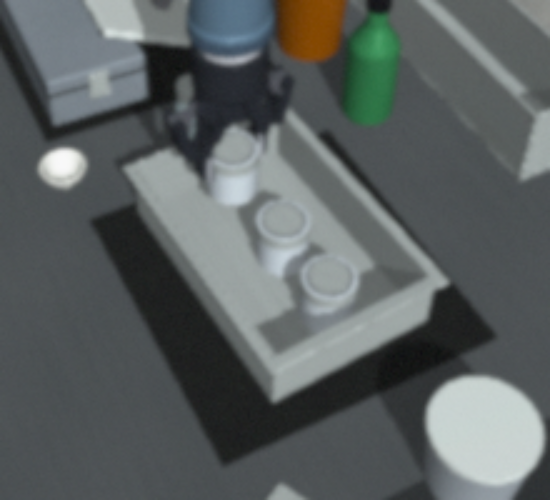

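Tin 3 is up and pulls about 0.85 N, so it is light. I'll put it back.

Call:
servo_tool --dp '[[0,0,-0.2],[0,0,-0.2],[0,0,-0.2],[0,0,-0.1],[0,0,0]]' --turn '[[0,0,0],[0,0,0],[0,0,0],[0,0,0],[0,0,0]]'

```text
t: 14.9
ee_pos: [579.6, -115.8, 26.8]
orientation: [14.9, 89.9, -70.5]
ft_force: [0.0, -0.5, -1.0]
finger_gap: 52.6
```

Call:
servo_tool --dp '[[0,0,-0.04],[0,0,-0.02]]' --turn '[[0,0,0],[0,0,0]]'

```text
t: 15.1
ee_pos: [579.8, -115.9, 26.5]
orientation: [-15.7, 89.8, -101.1]
ft_force: [-4.8, 0.7, 6.4]
finger_gap: 52.4
```

Contact with the floor. Release and go up.

Call:
servo_tool --dp '[[0,0,0],[0,0,0],[0,0,0],[0,0,0],[0,0,0]]' --turn '[[0,0,0],[0,0,0],[0,0,0],[0,0,0],[0,0,0]]' --fingers 1

```text
t: 15.6
ee_pos: [580.9, -115.9, 27.4]
orientation: [25.8, 89.8, -59.7]
ft_force: [0.3, -1.1, -0.3]
finger_gap: 85.6
```

Call:
servo_tool --dp '[[0,0,0.4],[0,0,0.6],[0,0,0.6],[0,0,0.3],[0,-0.7,0],[0.2,-0.7,0],[0,0,0]]' --turn '[[0,0,0],[0,0,0],[0,0,0],[0,0,0],[0,0,0],[0,0,0],[0,0,0]]'

```text
t: 16.3
ee_pos: [589.9, -186.6, 124.7]
orientation: [-6.9, 89.9, -92.1]
ft_force: [0.3, -0.6, -0.5]
finger_gap: 85.5
```

```bash
python3 st.py 599 -198 24 4.5;python3 - <<'E'
from rig import arm
import cv2,numpy as np
c=arm.camera("wrist");cv2.imwrite("pics/w9.png",c["img"][:,:,::-1]);np.savez("w9.npz",K=c["mtx"],E=c["camera_from_world"])
E
```

```text
16.3 [ 29.7  37.  -23.1  96.6  18.1  50.1   3.7] F [ 0.34 -0.59 -0.47] T [ 0.011  0.081 -0.036] gap 85.5
s 1 rotvec deg [ 0.1 -0.  -0.3] shares [ 0.0008 -0.     -0.0014]
s -1 rotvec deg [  0.    0.2 179.7] shares [1.000e-04 1.300e-03 9.986e-01]
dp mm [   9.1  -11.4 -100.7]
```

View pics/w9.png

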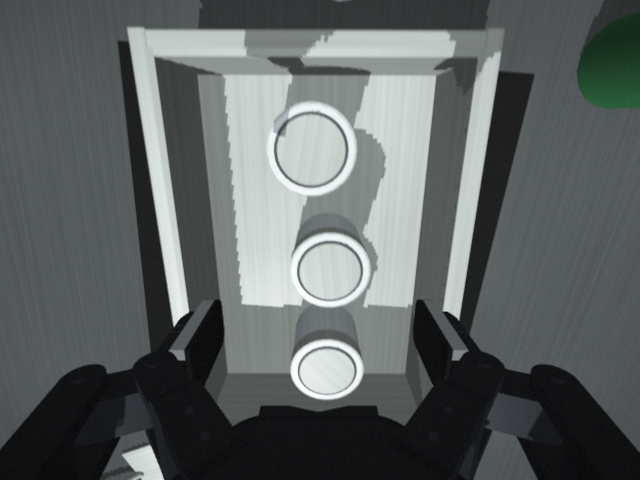

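```bash
python3 - <<'E'
from h import *
d=np.load("w9.npz")
for p in [(312,148),(331,270),(327,370)]: print(back(d["K"],d["E"],p,62).round(1))
E
```

```text
[ 579.8 -119.8]
[ 598.7 -198.1]
[ 603.5 -280. ]
```

Call:
servo_tool --dp '[[0.15,-0.22,0],[0,-0.02,-0.5],[0,0,-0.5],[-0.02,-0.02,-0.3]]' --turn '[[0,0,0],[0,0,0],[0,0,0],[0,0,0]]'

```text
t: 16.75
ee_pos: [597.1, -192.7, 58.3]
orientation: [131.8, 89.9, 46.9]
ft_force: [-1.7, -0.2, 0.3]
finger_gap: 85.2
```

```bash
python3 st.py 599 -198 25 4.5
```

```text
16.75 [ 28.7  42.9 -21.3  96.7  20.6  44.2   2.8] F [-1.71 -0.25  0.34] T [-0.012 -0.058  0.019] gap 85.2
s 1 rotvec deg [-0.1  0.1 -0.6] shares [-0.0006  0.0005 -0.0031]
s -1 rotvec deg [ -0.2  -0.2 179.4] shares [-8.000e-04 -9.000e-04  9.969e-01]
dp mm [  1.9  -5.3 -33.3]
```

Call:
servo_tool --dp '[[0.03,-0.14,-0.3],[0,-0.02,-0.25],[0,0,0]]' --turn '[[0,0,-0.003],[0,0,0],[0,0,0]]'

```text
t: 17.05
ee_pos: [596.7, -199.1, 26.4]
orientation: [-147.1, 89.7, 127.5]
ft_force: [-0.6, -0.6, 1.2]
finger_gap: 85.4
```

```bash
python3 st.py 599 -198 25 4.5
```

```text
17.05 [ 28.5  45.8 -20.2  96.4  21.5  41.8   2.3] F [-0.61 -0.64  1.19] T [0.001 0.068 0.023] gap 85.4
s 1 rotvec deg [-0.2 -0.2 -0.1] shares [-0.0013 -0.001  -0.0005]
s -1 rotvec deg [  0.3  -0.4 179.9] shares [ 0.0015 -0.002   0.9995]
dp mm [ 2.3  1.1 -1.4]
```

Call:
servo_tool --dp '[[0,0,0],[0,0,0],[0,0,0],[0,0,0],[0,0,0]]' --turn '[[0,0,0],[0,0,0],[0,0,0],[0,0,0],[0,0,0]]' --fingers -1

```text
t: 17.55
ee_pos: [598.4, -199.1, 28.8]
orientation: [169.2, 89.8, 83.8]
ft_force: [-0.3, 0.4, -3.3]
finger_gap: 52.7
```

Call:
servo_tool --dp '[[0,0,0.2],[0,0,0.2],[0,0,0.2],[0,0,0.1],[0,0,0],[0,0,0]]' --turn '[[0,0,0],[0,0,0],[0,0,0],[0,0,0],[0,0,0],[0,0,0]]'

```text
t: 18.15
ee_pos: [598.4, -199.2, 68.0]
orientation: [150.7, 89.8, 65.3]
ft_force: [1.1, 0.2, -3.9]
finger_gap: 52.4
```

```bash
python3 st.py 599 -198 25 4.5;python3 - <<'E'
from rig import arm
import numpy as np
F=[]
for i in range(6):
    c=arm.camera("side");F.append(arm.get_obs()["ft_force"])
print(np.round(F,2)[:,2],np.mean(F,0))
E
```

```text
18.15 [ 29.4  42.4 -21.5  96.   20.1  45.4   3.4] F [ 1.13  0.2  -3.92] T [-0.04   0.024 -0.042] gap 52.4
s 1 rotvec deg [-0.2  0.1 -0.1] shares [-0.0009  0.0004 -0.0005]
s -1 rotvec deg [-1.000e-01 -2.000e-01  1.799e+02] shares [-6.000e-04 -1.400e-03  9.995e-01]
dp mm [  0.6   1.2 -43. ]
[-3.75 -2.92 -1.63 -3.9  -3.09 -2.81] [-0.11612975  0.18940286 -3.01610892]
```

The middle tin pulls about 3.0 N, so it is the heavy one. I'll lift it to over 200 mm and average more readings.

Call:
servo_tool --dp '[[0,0,0.3],[0,0,0.5],[0,0,0.6],[0,0,0.6],[0,0,0.6],[0,0,0.6],[0,0,0.4],[0,0,0.2],[0,0,0],[0,0,0]]' --turn '[[0,0,0],[0,0,0],[0,0,0],[0,0,0],[0,0,0],[0,0,0],[0,0,0],[0,0,0],[0,0,0],[0,0,0]]'

```text
t: 19.45
ee_pos: [595.5, -197.2, 270.5]
orientation: [172.6, 89.8, 87.3]
ft_force: [-0.2, -0.2, -3.1]
finger_gap: 52.7
```

Call:
servo_tool --dp '[[0,0,0],[0,0,0],[0,0,0]]' --turn '[[0,0,0],[0,0,0],[0,0,0]]'

```text
t: 19.75
ee_pos: [593.8, -196.8, 267.2]
orientation: [-139.9, 89.6, 134.9]
ft_force: [-0.2, -0.6, -3.2]
finger_gap: 52.6
```

```bash
python3 st.py 599 -198 250 4.5;python3 - <<'E'
from rig import arm
import numpy as np,cv2
F=[];P=[]
for i in range(10):
    c=arm.camera("side" if i%2 else "scene");o=arm.get_obs();F.append(o["ft_force"]);P.append(o["ee_pos"])
    if i>7: cv2.imwrite(f"pics/f{i}.png",c["img"][:,:,::-1])
print(np.round(F,2)[:,2],np.mean(F,0),P[0],P[-1])
a=cv2.imread("pics/f8.png")[130:330,190:420];b=cv2.imread("pics/f9.png")[150:350,190:420]
cv2.imwrite("pics/f.png",cv2.resize(np.hstack([a,b]),None,fx=1.7,fy=1.7))
E
```

```text
19.75 [ 32.5  28.9 -26.   88.4  13.1  66.1   8.7] F [-0.22 -0.64 -3.18] T [ 0.021 -0.001  0.016] gap 52.6
s 1 rotvec deg [-0.3 -0.3 -0.2] shares [-0.0017 -0.0017 -0.0013]
s -1 rotvec deg [  0.5  -0.5 179.8] shares [ 0.0026 -0.0026  0.9987]
dp mm [  5.2  -1.2 -17.2]
[-2.34 -2.56 -2.46 -2.6  -2.56 -2.83 -2.48 -2.35 -2.9  -3.17] [-0.11171386  0.02587081 -2.62432907] [ 593.68542896 -196.78341951  267.06155964] [ 594.32893118 -196.92013916  268.33305347]
```

View pics/f.png

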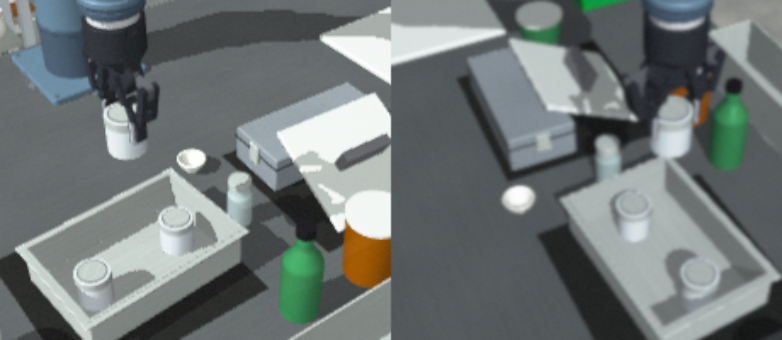

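```bash
python3 - <<'E'
from rig import arm
import numpy as np
F=[];P=[]
for i in range(24):
    arm.camera("side");o=arm.get_obs();F.append(o["ft_force"][2]);P.append(o["ee_pos"])
print(np.round(F,2),np.mean(F),np.std(F),P[-1],o["orientation"],o["t"],o["finger_gap"])
E
```

```text
[-1.93 -2.37 -2.74 -2.63 -2.68 -1.99 -3.61 -2.76 -2.96 -2.74 -2.51 -3.47
 -3.09 -2.08 -2.52 -2.61 -2.81 -2.5  -2.59 -3.07 -2.84 -3.46 -2.73 -3.13] -2.742299929191502 0.42214053598851603 [ 594.30206065 -196.9350168   268.27623313] [-148.29484388   89.66893365  126.4307566 ] 21.45 52.57826311306593
```

```bash
python3 - <<'E'
from rig import arm
print(arm.finish_job())
E
```

```text
the job is handed in; nothing more can be done
None
```

I handed the job in at about 21.5 s, with the board leaning on the box and the gripper holding the middle tin, which I judged the heaviest. No verdict was reported.

- **Board:** I lifted it by its grip bar, tilted it about 27° and set it against the far long edge of the closed box, bar side up. The last pictures show it standing there by itself, lower edge on the table.
- **Weighing:** I lifted two of the three tins.
  - The left tin, nearest the box, pulled about 0.9 N, so it is light; I put it back.
  - The middle tin averaged 2.74 N over the last 24 readings (spread 0.4 N). The first few readings at low height gave about 3.0 N.
  - I did not lift the right tin. I ruled it out because the task says the two light tins press on the pan with under 2 N and the heaviest weighs over 2.6 N.
- **End state:** The gripper holds the middle tin upright and still, with its underside about 240 mm above the table. In the last pictures the other two tins stand in the pan, and the bystanders in view look undisturbed. The spatula, two of the tubs and the tray were outside or at the edge of that final view.

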